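# Clamp freshly glued stamp mounts in the press

### The arm

A 6-joint arm with a two-finger parallel gripper is mounted at the origin on a cart in front of the work surface, level with it; the furniture and walls round the work are solid. World frame = base frame: x ahead of the robot, y to its left, z up, the work surface at z = 0. Lengths are in m, angles in rad, forces in N, time in s.
With the tool pointing down it reaches from about 0.35 to 0.8 m from the base axis. Payload 7.3 kg.
Tool frame: the origin (TCP) lies at the very end of the fingers, on their centre line; the grasp point (between the pads) lies 19 mm behind it; z points along the fingers, y is the line along which they close (so a half turn about z gives the same grasp; the last joint's range is limited). The gripper opens to 85 mm and grips with 20 to 120 N. Pads are 22 mm wide; open, the fingers measure 114 mm over their backs; the gripper's body (76 mm by 85 mm) begins 54 mm behind the grasp point. The pads swing forward as they close: fully open they stand 13 mm farther back than shut.
Start: joints at [-1.446, 0.342, 1.524, -0, 1.275, -0.146], TCP at [0.14, -0.506, 0.231] pointing down, gripper open.
Joint ranges: [-2.53, 2.53], [-0.77, 2.02], [0.04, 2.7], [-1, 4.14], [0.28, 2.66], [-3.11, 3.11]. Speed limits (rad/s): [2.57, 2.57, 3.14, 3.14, 3.14, 3.14].

### API

Orientations are given as a 3x3 rotation matrix whose columns are the frame's x, y, z axes.
In Python, from bench import * gives the robot as it stands. The module is installed in compiled form; this text tells all that it offers.
- The arm moves only by the shell command python3 -m pendant 'ROWS' [OPENING] [FORCE]. ROWS is text: rows parted by semicolons, each of 6 numbers parted by spaces: the shift along the world's x, y, z in units of 20 cm (1.0 is 20 cm), then the turn, a rotation vector about the world's x, y, z in units of 180 degrees (1.0 is 180 degrees). In form: dx dy dz wx wy wz; .... A call has 1 to 5 rows; each row is the pose to reach, as a shift and turn from the pose commanded when the call began, turning the shorter way round; what a row does not reach only later rows make up. A row lasts 1/12 s, in which the tool goes at most 41.7 mm and 7.16 degrees, less where a joint would pass 70% of its speed; a pose out of reach is approached as far as the arm can. A call with a number of a shift or a turn outside -1 to 1 is refused whole. A call with a gripper value outside its range is refused whole. OPENING is the closure, from 0 (fully open) to 1 (shut), set as the call begins (- or left out, the last holds). The fingers move at their own pace and stop on an object; FORCE is the grip in N (left out, the last holds). Time passes only in rows, so rows that repeat a pose let the fingers close. It gives the time, the measured TCP pose, the force, the opening and the grip force at its end, in the units of the state.
- get_state(): the state, without advancing time (a new reading comes with each control period).
- get_image(name): name is "side" or "top"; returns the picture (384x512x3 uint8, red, green, blue); there is no depth.
- camera_model(name): a dict with "intrinsics" (3x3 intrinsics, pixels), "rvec" (rotation vector, rad) and "tvec" (3), from world to camera coordinates, as OpenCV has them. Camera axes: x right, y down, z forward; pixel columns grow to the right and rows downward; lengths in m; the calibration is good to about 2 mm. A picture is of the moment at which its call begins. camera_model takes no time and is no camera call.
- close_job(): hands the job in; it is judged then, once.
Trained networks look in the newest picture that a camera, given by its name, has taken for a name from the list of things; names that differ only in an ending like _2 or _b are one class to them, and where a whole thing is asked for, a point or a joint stands for the part that bears it (a point fixed in the world has none). Each returns a list of dicts, best first, with "confidence" (0 to 1); they miss things now and then, are a little off and sometimes report something else, mostly with a low value. They report only what shows in the picture. A call takes as long as a camera call. They do not tell look-alikes from the thing itself.
- regions_of(name, camera): "mask" (384x512 bool, what is visible of it) and "bbox" ([left, top, right, bottom] in pixels, round what is visible of it).
The state is a dict: "time_s": time; "joints": joint angles; "qvel": joint speeds; "effort": joint torques, N m; "eef_pos": TCP position; "tcp_rot": TCP orientation; "wrist_force": force on the tool from outside, world axes, zero at the start; "moment": the same for the moment, N m; "gripper_width": finger opening in m; "grip_force": force on a finger pad.
Only numpy, scipy, OpenCV 4.12 (cv2) and the standard library are available. Lean on these libraries where they do the work, as an engineer would, in place of code of your own. Each camera call takes 0.05 s, during which the arm holds its last target. There are 200 camera calls.

### The job

Put every stamp mount lying on the desk into the drawn-out bed of the gluing press, one to a bay, sole down and flat, then push the bed fully home under the bridge and close the latch knob so it is locked. Then tighten the four slack screws evenly in two rounds, always going from a corner to the diagonally opposite one before doing the other diagonal: first all four to about half-way, then all four to the stop, and let go. Do not disturb the weight, the tin and the bottle.

Things in the scene. Friction and masses are not known exactly. Their poses are not given: they have to be found in the camera images.
- press: gluing press, fixed on the desk: dark steel base plate 176 x 400 x 12 mm, four columns carrying a grey bridge plate (164 x 168 mm, top 95 mm above the desk, underside 73 mm) over its right-hand end. Origin: on the desk under the middle of the base (the plate runs from y -210 to +190 mm). Own x points away from the robot and own y to the robot's left when the yaw is 0; the bed slides along own y and the bridge is centred at own y = -100 mm
- bed (a joint): how far the aluminium bed is drawn out from under the bridge, m: 0 = fully home, centred under the bridge; grows to 0.21 = fully out, moving along the press's own +y (left). Slides with about 2.5 N of friction and stays where it is left. It must be drawn out for loading: a mount cannot be put in or taken out under the bridge
- bed_handle (a point): centre of the gripping part of the bed's upright black round post handle: 18 mm diameter, its top 20 mm above this point, standing at the left (+y) end of the bed, 152 mm from the bed's middle. It moves with the bed
- bed_home (a point): point fixed on the press at the axis of the handle post when the bed is fully home, 50 mm above the desk
- latch (a joint): angle of the latch clamp knob, rad: 0 = open, its bar along the press's own y, its steel cam lobe (26 mm) turned away from the bed; turns clockwise seen from above to 1.57 = closed, bar along own x, the lobe blocking an upright steel pin on the bed's cross arm so that the bed cannot slide out (turned too early it pushes the bed out). Stays where it is left (0.07 N m)
- latch_grip (a point): on the axis of the latch knob, middle of its black bar grip (52 mm long, 14 mm wide, 26 mm tall, this point half-way up, 91 mm above the desk), on the far side of the press, left of the bridge (at own x = 70, y = 68 mm). The bar lies along this point's own y
- screw_fl (a joint): angle of the near left pressure screw, rad: 0 = slack, turns clockwise seen from above to a stop at 2.1 (120 degrees) = fully tight; half-way is 1.05 (60 degrees). Stays where it is left (0.07 N m friction)
- screw_fl_grip (a point): on the axis of the near left pressure screw, middle of its black bar knob (52 mm long along this point's own x, 14 mm wide, 26 mm tall, this point half-way up and 133 mm above the desk); at joint value 0 the bar lies along the press's own x. The four screws stand at the corners of the bridge, a square of 128 mm (x) by 120 mm (y)
- screw_fr (a joint): angle of the near right pressure screw, rad: 0 = slack, turns clockwise seen from above to a stop at 2.1 (120 degrees) = fully tight; half-way is 1.05 (60 degrees). Stays where it is left (0.07 N m friction)
- screw_fr_grip (a point): on the axis of the near right pressure screw, middle of its black bar knob (52 mm long along this point's own x, 14 mm wide, 26 mm tall, this point half-way up and 133 mm above the desk); at joint value 0 the bar lies along the press's own x. The four screws stand at the corners of the bridge, a square of 128 mm (x) by 120 mm (y)
- screw_bl (a joint): angle of the far left pressure screw, rad: 0 = slack, turns clockwise seen from above to a stop at 2.1 (120 degrees) = fully tight; half-way is 1.05 (60 degrees). Stays where it is left (0.07 N m friction)
- screw_bl_grip (a point): on the axis of the far left pressure screw, middle of its black bar knob (52 mm long along this point's own x, 14 mm wide, 26 mm tall, this point half-way up and 133 mm above the desk); at joint value 0 the bar lies along the press's own x. The four screws stand at the corners of the bridge, a square of 128 mm (x) by 120 mm (y)
- screw_br (a joint): angle of the far right pressure screw, rad: 0 = slack, turns clockwise seen from above to a stop at 2.1 (120 degrees) = fully tight; half-way is 1.05 (60 degrees). Stays where it is left (0.07 N m friction)
- screw_br_grip (a point): on the axis of the far right pressure screw, middle of its black bar knob (52 mm long along this point's own x, 14 mm wide, 26 mm tall, this point half-way up and 133 mm above the desk); at joint value 0 the bar lies along the press's own x. The four screws stand at the corners of the bridge, a square of 128 mm (x) by 120 mm (y)
- bay_0 (a point): bay 0 of the bed: centre of its floor, 20 mm above the desk; 88 mm (own x) by 42 mm (own y), walls 10 mm high, bays 50 mm apart along y. Moves with the bed
- bay_1 (a point): bay 1 of the bed: centre of its floor, 20 mm above the desk; 88 mm (own x) by 42 mm (own y), walls 10 mm high, bays 50 mm apart along y. Moves with the bed
- bay_2 (a point): bay 2 of the bed: centre of its floor, 20 mm above the desk; 88 mm (own x) by 42 mm (own y), walls 10 mm high, bays 50 mm apart along y. Moves with the bed
- stamp_0_mid (a point): loose wooden stamp mount 0 (2 or 3 are present): foot 80 x 34 mm and 14 mm high with a thin rubber sole, above it along its whole length (own x) a grip ridge 16 mm wide up to 50 mm; this point is its centre, 25 mm above its underside; 90 g
- stamp_1_mid (a point): loose wooden stamp mount 1 (2 or 3 are present): foot 80 x 34 mm and 14 mm high with a thin rubber sole, above it along its whole length (own x) a grip ridge 16 mm wide up to 50 mm; this point is its centre, 25 mm above its underside; 90 g
- stamp_2_mid (a point): loose wooden stamp mount 2 (2 or 3 are present): foot 80 x 34 mm and 14 mm high with a thin rubber sole, above it along its whole length (own x) a grip ridge 16 mm wide up to 50 mm; this point is its centre, 25 mm above its underside; 90 g
- weight: black bean-shaped paper weight 53 x 105 x 25 mm, bystander, origin at underside
- tin: round white paste tin 66 x 22 mm, bystander, origin at underside
- bottle: faceted bottle 70 x 64 x 120 mm, bystander, origin at underside
There are look-alikes about, which are no part of the job. Leave any green look-alike of the part that bears stamp_0_mid alone.

How it is judged:
On the way, in this order (a step that is already met when the one before it is completed fails the run):
1. every mount lies flat in a bay of the drawn-out bed (((horizontal distance between stamp_0_mid and bay_0 below 0.009 m and z of stamp_0_mid in the frame of bay_0 below 0.029 m and angle between stamp_0_mid's own z axis and vertical below 0.08 rad) or (horizontal distance between stamp_0_mid and bay_1 below 0.009 m and z of stamp_0_mid in the frame of bay_1 below 0.029 m and angle between stamp_0_mid's own z axis and vertical below 0.08 rad) or (horizontal distance between stamp_0_mid and bay_2 below 0.009 m and z of stamp_0_mid in the frame of bay_2 below 0.029 m and angle between stamp_0_mid's own z axis and vertical below 0.08 rad)) and ((horizontal distance between stamp_1_mid and bay_0 below 0.009 m and z of stamp_1_mid in the frame of bay_0 below 0.029 m and angle between stamp_1_mid's own z axis and vertical below 0.08 rad) or (horizontal distance between stamp_1_mid and bay_1 below 0.009 m and z of stamp_1_mid in the frame of bay_1 below 0.029 m and angle between stamp_1_mid's own z axis and vertical below 0.08 rad) or (horizontal distance between stamp_1_mid and bay_2 below 0.009 m and z of stamp_1_mid in the frame of bay_2 below 0.029 m and angle between stamp_1_mid's own z axis and vertical below 0.08 rad)) and ((horizontal distance between stamp_2_mid and bay_0 below 0.009 m and z of stamp_2_mid in the frame of bay_0 below 0.029 m and angle between stamp_2_mid's own z axis and vertical below 0.08 rad) or (horizontal distance between stamp_2_mid and bay_1 below 0.009 m and z of stamp_2_mid in the frame of bay_1 below 0.029 m and angle between stamp_2_mid's own z axis and vertical below 0.08 rad) or (horizontal distance between stamp_2_mid and bay_2 below 0.009 m and z of stamp_2_mid in the frame of bay_2 below 0.029 m and angle between stamp_2_mid's own z axis and vertical below 0.08 rad)) and value of joint bed above 0.12 m), for 0.2 s.
2. the bed is fully home with the mounts in it (((horizontal distance between stamp_0_mid and bay_0 below 0.009 m and z of stamp_0_mid in the frame of bay_0 below 0.029 m and angle between stamp_0_mid's own z axis and vertical below 0.08 rad) or (horizontal distance between stamp_0_mid and bay_1 below 0.009 m and z of stamp_0_mid in the frame of bay_1 below 0.029 m and angle between stamp_0_mid's own z axis and vertical below 0.08 rad) or (horizontal distance between stamp_0_mid and bay_2 below 0.009 m and z of stamp_0_mid in the frame of bay_2 below 0.029 m and angle between stamp_0_mid's own z axis and vertical below 0.08 rad)) and ((horizontal distance between stamp_1_mid and bay_0 below 0.009 m and z of stamp_1_mid in the frame of bay_0 below 0.029 m and angle between stamp_1_mid's own z axis and vertical below 0.08 rad) or (horizontal distance between stamp_1_mid and bay_1 below 0.009 m and z of stamp_1_mid in the frame of bay_1 below 0.029 m and angle between stamp_1_mid's own z axis and vertical below 0.08 rad) or (horizontal distance between stamp_1_mid and bay_2 below 0.009 m and z of stamp_1_mid in the frame of bay_2 below 0.029 m and angle between stamp_1_mid's own z axis and vertical below 0.08 rad)) and ((horizontal distance between stamp_2_mid and bay_0 below 0.009 m and z of stamp_2_mid in the frame of bay_0 below 0.029 m and angle between stamp_2_mid's own z axis and vertical below 0.08 rad) or (horizontal distance between stamp_2_mid and bay_1 below 0.009 m and z of stamp_2_mid in the frame of bay_1 below 0.029 m and angle between stamp_2_mid's own z axis and vertical below 0.08 rad) or (horizontal distance between stamp_2_mid and bay_2 below 0.009 m and z of stamp_2_mid in the frame of bay_2 below 0.029 m and angle between stamp_2_mid's own z axis and vertical below 0.08 rad)) and value of joint bed below 0.006 m), for 0.2 s.
3. the latch is closed, all screws still slack (value of joint bed below 0.006 m and value of joint latch above 1.35 rad and value of joint each of screw_fl, screw_fr, screw_bl, screw_br below 0.45 rad), for 0.2 s.
4. two diagonally opposite screws are about half tight, the other two still slack (((value of joint each of screw_fl, screw_br above 0.7 rad and value of joint each of screw_fr, screw_bl below 0.45 rad) or (value of joint each of screw_fr, screw_bl above 0.7 rad and value of joint each of screw_fl, screw_br below 0.45 rad))), for 0.2 s.
5. all four screws are about half tight (value of joint screw_fl between 0.7 and 1.5 rad and value of joint screw_fr between 0.7 and 1.5 rad and value of joint screw_bl between 0.7 and 1.5 rad and value of joint screw_br between 0.7 and 1.5 rad), for 0.2 s.
6. two diagonally opposite screws are fully tight, the other two still half tight (((value of joint each of screw_fl, screw_br above 1.88 rad and value of joint each of screw_fr, screw_bl below 1.5 rad) or (value of joint each of screw_fr, screw_bl above 1.88 rad and value of joint each of screw_fl, screw_br below 1.5 rad))), for 0.2 s.
7. all four screws are fully tight (value of joint each of screw_fl, screw_fr, screw_bl, screw_br above 1.88 rad), for 0.2 s.
At the end, for the whole second after the job is handed in: every mount present lies flat in a bay (centre within 9 mm of the bay's, within 4 mm of its floor, tilt under 0.08 rad); the bed is home to within 6 mm; the latch is past 1.35 rad; all four screws are past 1.88 rad (all of step 2 and all of step 7 and value of joint latch above 1.35 rad); the robot touches nothing.
It fails at once if a screw is driven past half-way (1.5 rad) while another is still slack (under 0.7 rad) (value of joint any of screw_fl, screw_fr, screw_bl, screw_br above 1.5 rad and value of joint any of screw_fl, screw_fr, screw_bl, screw_br below 0.7 rad).
It fails at once if the weight, the tin or the bottle is moved by more than 25 mm (distance of any of weight, tin, bottle from where it was at the start of the episode above 0.025 m).
Of stamp_0, stamp_1, stamp_2 only 2 to 3 are there at a start; the rules pass over those that are not, and their reading is None.
At some moment in a run one of stamp_0, stamp_1, stamp_2 may be knocked a few centimetres aside while the robot is not near it.
Once in a run the grip may slacken for a moment while it holds something.
It also fails if it takes over 200 s, if anything falls off the work surface, if the arm or the gripper's body presses on something with over 40 N, if the wrist force passes 120 N, or if a joint passes its speed limit or range.

## Working session

There is one attempt and no reset: what is moved stays moved. The work goes in short steps, Python scripts to look and compute and a shell command to move; the robot and the scene stay as the last step left them, time stands still between calls to the robot, and variables do not carry over. Pictures are saved under pics/ and viewed, at most 14 in all, crops included, and the job is handed in when it is done.

```bash
mkdir -p pics; cat > h.py <<'E'
from bench import *
import numpy as np, cv2
def snap(name,fn):
    im=get_image(name); cv2.imwrite('pics/'+fn,im[:,:,::-1]); return im
def cam(name):
    m=camera_model(name); K=np.array(m['intrinsics'],float); R=cv2.Rodrigues(np.array(m['rvec'],float))[0]; t=np.array(m['tvec'],float).ravel(); return K,R,t
def ray(name,uv,z):
    K,R,t=cam(name); uv=np.atleast_2d(np.array(uv,float))
    d=np.c_[uv,np.ones(len(uv))]@np.linalg.inv(K).T@R; c=-R.T@t
    return c+d*((z-c[2])/d[:,2])[:,None]
def proj(name,P):
    K,R,t=cam(name); q=(np.atleast_2d(P)@R.T+t)@K.T; return q[:,:2]/q[:,2:]
E
python3 - <<'E'
from h import *
for n in('top','side'):
    snap(n,n+'0.png'); K,R,t=cam(n); print(n,K[0,0],(-R.T@t).round(3),R[2].round(2))
for o in('stamp_0_mid','press','weight','tin','bottle','bed_handle','latch','screw_fl'):
    for r in regions_of(o,'top'):
        print(o,round(r['confidence'],2),np.round(r['bbox']))
print(get_state())
E
```

```text
top 350.482635447365 [0.36  0.069 1.177] [ 0.17 -0.   -0.98]
side 352.19080148102734 [ 0.539 -1.007  0.904] [-0.   0.8 -0.6]
stamp_0_mid 0.76 [106. 160. 132. 170.]
stamp_0_mid 0.75 [191. 205. 203. 226.]
stamp_0_mid 0.67 [178. 158. 192. 184.]
press 0.95 [214. 160. 357. 227.]
weight 0.59 [328. 247. 360. 263.]
tin 0.84 [378. 159. 397. 182.]
bottle 0.9 [312. 124. 333. 144.]
bottle 0.28 [331. 250. 359. 263.]
bed_handle 0.85 [213. 181. 290. 218.]
bed_handle 0.36 [308. 200. 319. 221.]
latch 0.48 [265. 170. 280. 179.]
screw_fl 0.59 [309. 201. 318. 217.]
{'time_s': 0.5, 'joints': array([-1.44605014e+00,  3.42012976e-01,  1.52413561e+00, -1.85510551e-05,
        1.27541477e+00, -1.45972230e-01]), 'qvel': array([-3.48819224e-05,  9.38765914e-04, -7.72136774e-05, -9.26904222e-04,
       -4.94257408e-05,  6.11597426e-04]), 'effort': array([-1.09749770e-03, -4.33246958e+01, -2.46104157e+01, -8.78503874e-05,
        9.52301743e-04, -2.38449857e-06]), 'eef_pos': array([ 0.14042714, -0.50586737,  0.23130232]), 'tcp_rot': array([[ 9.63577578e-01,  2.67428965e-01, -1.39640277e-05],
       [ 2.67428964e-01, -9.63577578e-01, -3.12813224e-05],
       [-2.18209557e-05,  2.64075954e-05, -9.99999999e-01]]), 'wrist_force': array([-0.02085879,  0.35659244, -0.5291246 ]), 'moment': array([ 0.02693315, -0.01330798,  0.01261816]), 'grip_force': 0.0, 'gripper_width': 0.08550701740380937}
```

View pics/top0.png

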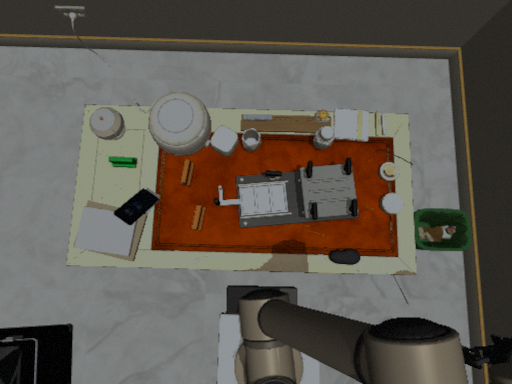

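View pics/side0.png

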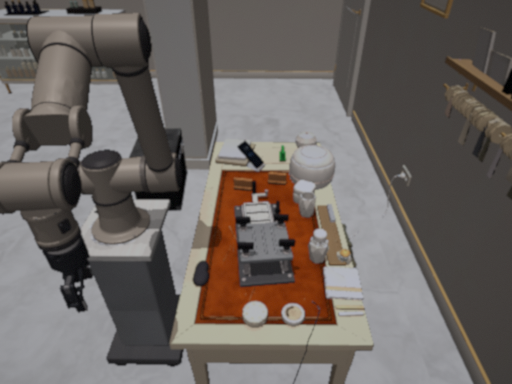

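The top view shows two wooden mounts at about (187,172) and (198,216), with the green look-alike at (123,161). The press runs from x 215 to 357 with its bed drawn out, and the side view agrees. I'll zoom in next to measure.

```bash
python3 - <<'E'
from h import *
im=cv2.imread('pics/top0.png')[145:240,175:367]
cv2.imwrite('pics/crop1.png',cv2.resize(im,None,fx=4.15,fy=4.15,interpolation=cv2.INTER_CUBIC))
im=cv2.imread('pics/side0.png')[165:290,225:325]
cv2.imwrite('pics/crop2.png',cv2.resize(im,None,fx=4.7,fy=4.7,interpolation=cv2.INTER_CUBIC))
get_image('top')
for r in regions_of('stamp_0_mid','top'):
    p=np.argwhere(r['mask'])[:,::-1].astype(np.float32); c,s,a=cv2.minAreaRect(p); print(len(p),c,s,a,ray('top',p.mean(0),.035).round(4))
E
```

```text
230 (197.3170623779297, 216.8536376953125) (10.197083473205566, 24.305374145507812) 12.094757080078125 [[0.4539 0.2418 0.035 ]]
225 (121.5, 161.5) (9.0, 25.0) 90.0 [[0.6307 0.5052 0.035 ]]
```

View pics/crop1.png

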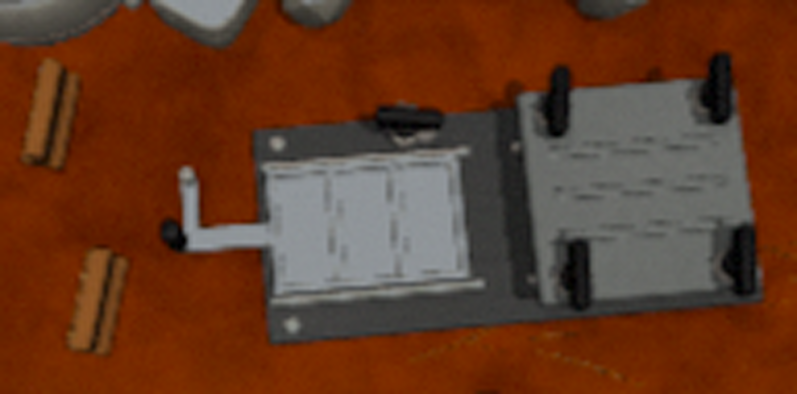

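View pics/crop2.png

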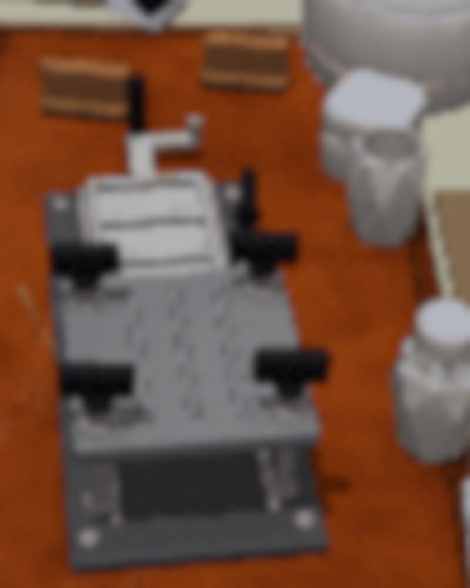

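The crops show the bays empty, the latch bar along the press's own y, and all screw bars along its own x. Next I fit the press pose from corners picked in both views.

```bash
cat > fit.py <<'E'
from h import *
from scipy.optimize import least_squares
T=lambda x,y:((x+.5)/4.15-.5+175,(y+.5)/4.15-.5+145)
S=lambda x,y:((x+.5)/4.7-.5+225,(y+.5)/4.7-.5+165)
C=[('top',T(255,130),(88,190,12)),('top',T(272,342),(-88,190,12)),('top',T(762,300),(-88,-210,12)),
('top',T(516,95),(82,-16,95)),('top',T(737,80),(82,-184,95)),('top',T(541,303),(-82,-16,95)),
('side',S(75,562),(-88,-210,12)),('side',S(325,545),(88,-210,12)),('side',S(45,193),(-88,190,12)),
('side',S(72,445),(-82,-184,95)),('side',S(320,437),(82,-184,95))]
def tw(p,P):
    P=np.array(P)/1000.; c,s=np.cos(p[2]),np.sin(p[2]); return np.array([p[0]+c*P[0]-s*P[1],p[1]+s*P[0]+c*P[1],P[2]])
f=lambda p:np.concatenate([proj(n,tw(p,P))[0]-uv for n,uv,P in C])
r=least_squares(f,[.5,0,.0],loss='soft_l1'); p=r.x
if __name__=='__main__':
    print(p,f(p).round(1).reshape(-1,2).tolist())
    q=least_squares(lambda q:np.concatenate([proj('top',tw(p,(q[0],q[1],70)))[0]-T(171,232),proj('side',tw(p,(q[0],q[1],70)))[0]-S(136,82)]),[0,200]); print('post own mm',q.x,q.fun.round(1),'bed',q.x[1]-52)
    for n,o in dict(fl=(-64,-40),fr=(-64,-160),bl=(64,-40),br=(64,-160)).items():
        print(n,tw(p,(*o,133)).round(4))
    print('latch',tw(p,(70,68,91)).round(4),'home',tw(p,(0,52,50)).round(4))
    # stamps: ridge top ends picked (crop1, z=50) and side
    for a,b in (((50,62),(30,163)),((95,250),(75,350)),):
        print(ray('top',[T(*a),T(*b)],.05).round(4).tolist())
    rs=regions_of('stamp_0_mid','side')
    get_image('side')
    for r in regions_of('stamp_0_mid','side'): print(r['confidence'],r['bbox'],ray('side',np.argwhere(r['mask'])[:,::-1].mean(0),.025).round(4))
E
python3 fit.py
```

```text
[ 0.5340607  -0.07434257  0.11202686] [[-0.4, -0.9], [-0.5, 0.0], [1.2, 0.2], [0.7, -1.1], [-0.0, -1.7], [0.3, 0.4], [-1.6, 0.2], [0.5, -0.7], [-0.8, -0.6], [-0.4, 0.6], [-0.3, -1.7]]
post own mm [ -0.68735651 258.15342974] [-0.2 -0.3 -0.3  0.5] bed 206.15342973736824
fl [ 0.4749 -0.1212  0.133 ]
fr [ 0.4883 -0.2405  0.133 ]
bl [ 0.6021 -0.1069  0.133 ]
br [ 0.6155 -0.2262  0.133 ]
latch [0.596  0.0011 0.091 ] home [ 0.5282 -0.0227  0.05  ]
[[0.6397, 0.2861, 0.05], [0.5576, 0.2968, 0.05]]
[[0.4904, 0.2419, 0.05], [0.4127, 0.2529, 0.05]]
0.53 [233.2, 178.7, 252.0, 191.9] [[0.4545 0.2356 0.025 ]]
0.45 [278.2, 147.2, 282.6, 160.5] [[0.6384 0.4903 0.025 ]]
```

```bash
P="python3 -m pendant"
python3 -m pendant '.9 .2 0 0 0 .2;.9 .2 0 0 0 .2;.9 .2 0 0 0 .2;.9 .2 0 0 0 .2;.9 .2 0 0 0 .2' 0 40 >/dev/null
python3 -m pendant '.66 .7 0 0 0 .2;.66 .7 0 0 0 .2;.66 .7 0 0 0 .2;.66 .7 0 0 0 .2;.66 .7 0 0 0 .2' >/dev/null
python3 -m pendant '0 .95 0 0 0 .2;0 .95 0 0 0 .2;0 .95 0 0 0 .2;0 .95 0 0 0 .2;0 .95 0 0 0 .2' >/dev/null
python3 -m pendant '0 .95 0 0 0 .2;0 .95 0 0 0 .2;0 .95 0 0 0 .2;0 .95 0 0 0 .2;0 .95 0 0 0 .2' >/dev/null
python3 -m pendant '0 .95 0 0 0 .07;0 .95 0 0 0 .07;0 .95 0 0 0 .07;0 .95 0 0 0 .07;0 .95 0 0 0 .07'
python3 - <<'E'
from h import *
s=get_state();print(s['time_s'],s['eef_pos'],s['joints'],s['tcp_rot'].round(3))
im=get_image('top')
for r in regions_of('stamp_0_mid','top'):
    print(r['bbox'],r['confidence'])
cv2.imwrite('pics/c3.png',cv2.resize(im[130:250,150:290,::-1],None,fx=5,fy=5,interpolation=cv2.INTER_CUBIC))
E
```

```text
time_s: 2.83
eef_pos: [0.4519, 0.248, 0.2314]
tcp_rot: [[-0.989, 0.148, 0.0], [0.148, 0.989, 0.001], [-0.0, 0.001, -1.0]]
wrist_force: [0.7, -1.3, -0.9]
gripper_width: 0.0854
grip_force: 0.0
2.8333 [0.45185137 0.24795146 0.23142205] [ 3.52385132e-01  3.23778584e-01  1.55067087e+00  1.21909534e-03
  1.26623208e+00 -1.07016135e+00] [[-0.989  0.148  0.   ]
 [ 0.148  0.989  0.001]
 [-0.     0.001 -1.   ]]
[108.0, 157.6, 133.0, 167.2] 0.64
[213.1, 156.8, 356.0, 229.5] 0.38
```

View pics/c3.png

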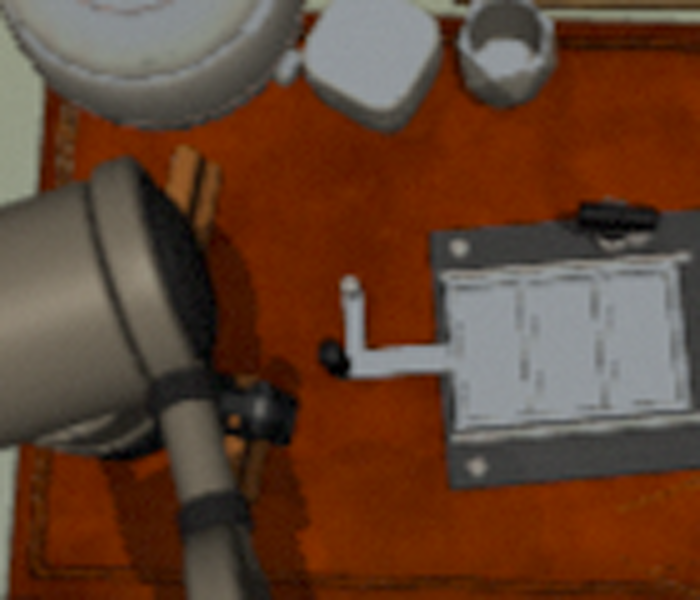

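The gripper is above mount B at about crop (245,430), and mount A is still at about crop (195,190). I'll descend and grasp B.

```bash
python3 -m pendant '0 -.015 -.8 0 0 0;0 -.015 -.8 0 0 0;0 -.015 -.8 0 0 0;0 -.015 -.8 0 0 0;0 -.015 -.8 0 0 0'
python3 -m pendant '0 0 -.265 0 0 0;0 0 -.265 0 0 0;0 0 -.265 0 0 0'
python3 -m pendant '0 0 0 0 0 0;0 0 0 0 0 0;0 0 0 0 0 0;0 0 0 0 0 0;0 0 0 0 0 0' 1 45
python3 -m pendant '0 0 0 0 0 0;0 0 0 0 0 0;0 0 0 0 0 0'
python3 -m pendant '0 0 .2 0 0 0;0 0 .4 0 0 0;0 0 .6 0 0 0;0 0 .6 0 0 0'
```

```text
time_s: 3.35
eef_pos: [0.4483, 0.2387, 0.0654]
tcp_rot: [[-0.988, 0.151, -0.012], [0.151, 0.989, -0.004], [0.011, -0.006, -1.0]]
wrist_force: [-1.3, -0.7, -0.5]
gripper_width: 0.0855
grip_force: 0.0
time_s: 3.6
eef_pos: [0.4517, 0.2402, 0.0174]
tcp_rot: [[-0.989, 0.151, -0.004], [0.151, 0.989, -0.001], [0.003, -0.002, -1.0]]
wrist_force: [-1.1, 0.9, 0.5]
gripper_width: 0.0853
grip_force: 0.0
time_s: 4.02
eef_pos: [0.4531, 0.2413, 0.0195]
tcp_rot: [[-0.989, 0.15, 0.002], [0.15, 0.989, 0.001], [-0.002, 0.001, -1.0]]
wrist_force: [-0.3, 0.3, 0.2]
gripper_width: 0.0252
grip_force: 0.0
time_s: 4.27
eef_pos: [0.453, 0.2413, 0.0192]
tcp_rot: [[-0.989, 0.15, 0.002], [0.15, 0.989, 0.001], [-0.001, 0.001, -1.0]]
wrist_force: [-1.2, 0.1, 5.7]
gripper_width: 0.0152
grip_force: 44.8
time_s: 4.6
eef_pos: [0.4563, 0.2426, 0.1457]
tcp_rot: [[-0.989, 0.15, 0.013], [0.15, 0.989, 0.005], [-0.012, 0.006, -1.0]]
wrist_force: [1.5, 1.8, -0.1]
gripper_width: 0.0153
grip_force: 44.5
```

```bash
python3 -m pendant '.318 -.803 0 0 0 .083;.318 -.803 0 0 0 .083;.318 -.803 0 0 0 .083;.318 -.803 0 0 0 .083;.318 -.803 0 0 0 .083'
python3 -m pendant '0 0 -.3 0 0 0;0 0 -.4 0 0 0;0 0 -.4 0 0 0;0 0 -.4 0 0 0'
python3 - <<'E'
from h import *
from fit import p,tw
s=get_state();print(s['eef_pos'],s['tcp_rot'].round(3))
for k in range(2):
  im=get_image(('top','side')[k])
  c=(150,160,240,230) if k==0 else (235,165,295,235)
  cv2.imwrite('pics/c4%d.png'%k,cv2.resize(im[c[1]:c[3],c[0]+(45 if k==0 else 0):c[2]+(45 if k==0 else 0),::-1],None,fx=8,fy=8,interpolation=cv2.INTER_CUBIC))
E
python3 -c "
import cv2,numpy as np
a=cv2.imread('pics/c40.png');b=cv2.imread('pics/c41.png')
print(a.shape,b.shape)
a=cv2.resize(a,(400,int(a.shape[0]*400/a.shape[1])));b=cv2.resize(b,(400,int(b.shape[0]*400/b.shape[1])))
h=max(a.shape[0],b.shape[0]);o=np.zeros((h,800,3),np.uint8);o[:a.shape[0],:400]=a;o[:b.shape[0],400:]=b;cv2.imwrite('pics/c4.png',o)"
```

```text
time_s: 5.02
eef_pos: [0.5176, 0.0763, 0.1383]
tcp_rot: [[-0.994, -0.107, 0.001], [-0.107, 0.994, -0.001], [-0.001, -0.002, -1.0]]
wrist_force: [-0.6, -0.1, -1.0]
gripper_width: 0.0155
grip_force: 44.5
time_s: 5.35
eef_pos: [0.5145, 0.0805, 0.0571]
tcp_rot: [[-0.994, -0.11, -0.005], [-0.11, 0.994, 0.0], [0.005, 0.001, -1.0]]
wrist_force: [0.4, -0.6, -0.1]
gripper_width: 0.0156
grip_force: 44.4
[0.51452896 0.08046552 0.05710847] [[-0.994 -0.11  -0.005]
 [-0.11   0.994  0.   ]
 [ 0.005  0.001 -1.   ]]
(560, 720, 3) (560, 480, 3)
```

View pics/c4.png

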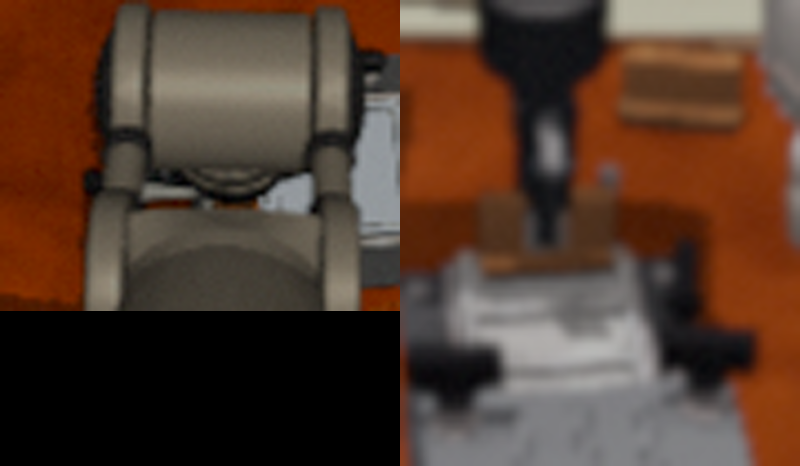

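The side view shows the mount centred in the fingers: foot x 480–615, finger 547. I'll check the divider ends, (478,318)–(625,308) and (505,380)–(635,372), against the fitted bay frame.

```bash
python3 - <<'E'
from h import *
from fit import p
def own(P): 
    d=P[:,:2]-p[:2];c,s=np.cos(p[2]),np.sin(p[2]);return np.c_[d@[c,s],d@[-s,c]]*1000
pts=[(235+(X-399.5)/6.667-.5,165+(Y+.5)/6.667-.5) for X,Y in((478,318),(625,308),(505,380),(635,372),(447,260),(455,345))]
for z in(.02,.03):print(own(ray('side',pts,z)).round(1).tolist())
# initial picture: divider lines in crop2 and crop1
from fit import S,T
for z in(.02,.03):
  print('S',own(ray('side',[S(98,186),S(195,184),S(103,225),S(206,221),S(112,265),S(215,258)],z)).round(1).tolist())
  print('T',own(ray('top',[T(270,170),T(275,292),T(332,170),T(341,283),T(392,165),T(402,275),T(456,158),T(465,275)],z)).round(1).tolist())
print(own(np.array([[.5145,.0805]])))
E
```

```text
[[-39.9, 130.2], [47.0, 130.5], [-28.6, 73.9], [45.7, 73.3], [-54.5, 186.6], [-54.9, 107.3]]
[[-40.5, 118.2], [45.4, 118.6], [-29.4, 62.6], [44.0, 61.9], [-55.0, 174.0], [-55.4, 95.6]]
S [[-39.4, 181.1], [43.6, 175.4], [-39.0, 128.8], [46.8, 125.3], [-35.5, 78.0], [48.3, 78.1]]
T [[49.3, 179.0], [-49.3, 182.6], [45.2, 129.1], [-46.5, 129.6], [45.3, 80.4], [-44.1, 80.6], [46.8, 28.3], [-48.2, 30.5]]
S [[-40.1, 168.6], [41.9, 163.0], [-39.7, 116.9], [45.2, 113.4], [-36.2, 66.6], [46.6, 66.7]]
T [[47.5, 178.9], [-50.3, 182.4], [43.5, 129.4], [-47.4, 129.9], [43.6, 81.1], [-45.1, 81.3], [45.1, 29.4], [-49.2, 31.6]]
[[ -2.12781249 156.05869453]]
```

```bash
python3 -m pendant '0 0 0 0 0 0;0 0 -.05 0 0 0;0 0 -.05 0 0 0;0 0 -.05 0 0 0'
python3 -m pendant '0 0 -.02 0 0 0;0 0 -.035 0 0 0;0 0 -.05 0 0 0;0 0 -.05 0 0 0'
```

```text
time_s: 5.78
eef_pos: [0.5159, 0.0807, 0.0485]
tcp_rot: [[-0.994, -0.11, 0.0], [-0.11, 0.994, 0.0], [-0.0, 0.0, -1.0]]
wrist_force: [-0.0, 0.0, -1.2]
gripper_width: 0.0155
grip_force: 44.5
time_s: 6.12
eef_pos: [0.5161, 0.0806, 0.0392]
tcp_rot: [[-0.994, -0.11, 0.0], [-0.11, 0.994, 0.0], [-0.0, -0.0, -1.0]]
wrist_force: [-4.1, -1.2, 12.1]
gripper_width: 0.0155
grip_force: 46.2
```

```bash
python3 -m pendant '0 0 .01 0 0 0;0 0 .01 0 0 0;0 0 .01 0 0 0;0 0 .01 0 0 0;0 0 .01 0 0 0' .4
python3 -m pendant '0 0 .2 0 0 0;0 0 .4 0 0 0;0 0 .6 0 0 0;0 0 .6 0 0 0'
python3 -m pendant '.2 .6 .0 0 0 -.08;.4 .9 .15 0 0 -.08;.4 .9 .15 0 0 -.08;.4 .9 .15 0 0 -.08;.4 .9 .15 0 0 -.08;' 0
python3 - <<'E'
from h import *
s=get_state();print(s['time_s'],s['eef_pos'],s['tcp_rot'].round(3))
a=get_image('top')[150:240,170:250,::-1];b=get_image('side')[165:235,235:295,::-1]
o=np.hstack([cv2.resize(a,(400,450),interpolation=3),cv2.resize(b,(386,450),interpolation=3)]);cv2.imwrite('pics/c5.png',o)
for r in regions_of('stamp_0_mid','side'): print(r['bbox'],r['confidence'])
E
```

```text
time_s: 6.53
eef_pos: [0.516, 0.0805, 0.0401]
tcp_rot: [[-0.994, -0.11, -0.0], [-0.11, 0.994, 0.0], [0.0, 0.0, -1.0]]
wrist_force: [-0.5, -0.3, -0.6]
gripper_width: 0.0512
grip_force: 0.0
time_s: 6.87
eef_pos: [0.5201, 0.0807, 0.1677]
tcp_rot: [[-0.994, -0.11, 0.013], [-0.11, 0.994, 0.0], [-0.013, -0.001, -1.0]]
wrist_force: [1.4, -1.9, 1.2]
gripper_width: 0.0512
grip_force: 0.0
time_s: 7.28
eef_pos: [0.5966, 0.2627, 0.1904]
tcp_rot: [[-0.99, 0.141, 0.0], [0.141, 0.99, 0.0], [-0.0, 0.0, -1.0]]
wrist_force: [0.7, -0.2, -0.9]
gripper_width: 0.0851
grip_force: 0.0
7.2833 [0.59662616 0.2627168  0.19044555] [[-0.99   0.141  0.   ]
 [ 0.141  0.99   0.   ]
 [-0.     0.    -1.   ]]
[245.5, 195.3, 265.5, 209.4] 0.51
```

View pics/c5.png

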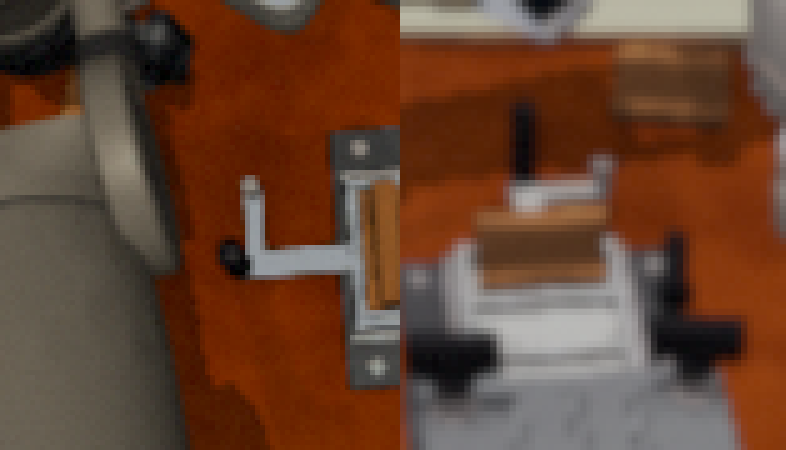

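Mount B sits in the leftmost bay, seen in the top view at crop (380,245) and in the side view at (545,245). Mount A is unmoved, so I grasp it next.

```bash
python3 -m pendant '.01 .13 -.1 0 0 0;.01 .13 -.3 0 0 0;.01 .13 -.5 0 0 0;.01 .13 -.7 0 0 0;.01 .13 -.7 0 0 0'
python3 -m pendant '0 0 -.155 0 0 0;0 0 -.155 0 0 0;0 0 -.155 0 0 0'
python3 -m pendant '0 0 0 0 0 0;0 0 0 0 0 0;0 0 0 0 0 0;0 0 0 0 0 0;0 0 0 0 0 0' 1 45
python3 -m pendant '0 0 0 0 0 0;0 0 0 0 0 0;0 0 0 0 0 0'
python3 -m pendant '0 0 .2 0 0 0;0 0 .4 0 0 0;0 0 .6 0 0 0;0 0 .6 0 0 0;0 0 .6 0 0 0'
```

```text
time_s: 7.85
eef_pos: [0.5922, 0.2833, 0.0411]
tcp_rot: [[-0.99, 0.142, -0.016], [0.142, 0.99, -0.006], [0.015, -0.008, -1.0]]
wrist_force: [-2.2, -0.9, -1.0]
gripper_width: 0.0856
grip_force: 0.0
time_s: 8.1
eef_pos: [0.5977, 0.2856, 0.0198]
tcp_rot: [[-0.99, 0.142, -0.002], [0.142, 0.99, -0.001], [0.002, -0.001, -1.0]]
wrist_force: [-0.2, 0.2, -0.0]
gripper_width: 0.0854
grip_force: 0.0
time_s: 8.52
eef_pos: [0.5984, 0.2866, 0.0203]
tcp_rot: [[-0.99, 0.141, 0.001], [0.141, 0.99, 0.0], [-0.001, 0.001, -1.0]]
wrist_force: [-0.1, 0.2, 0.8]
gripper_width: 0.0255
grip_force: 0.0
time_s: 8.77
eef_pos: [0.5985, 0.2868, 0.0201]
tcp_rot: [[-0.99, 0.141, 0.001], [0.141, 0.99, 0.001], [-0.001, 0.001, -1.0]]
wrist_force: [-0.4, 0.0, 5.9]
gripper_width: 0.0153
grip_force: 45.4
time_s: 9.18
eef_pos: [0.5993, 0.2869, 0.1421]
tcp_rot: [[-0.99, 0.141, 0.005], [0.141, 0.99, 0.002], [-0.005, 0.002, -1.0]]
wrist_force: [-0.1, -0.0, -2.7]
gripper_width: 0.0157
grip_force: 44.6
```

```bash
python3 -m pendant '-.18 -.77 0 0 0 .08;-.18 -.77 0 0 0 .08;-.18 -.77 0 0 0 .08;-.18 -.77 0 0 0 .08;-.18 -.77 0 0 0 .08'
python3 -m pendant '-.176 -.758 0 0 0 0;-.176 -.758 0 0 0 0;-.176 -.758 0 0 0 0;-.176 -.758 0 0 0 0;-.176 -.758 0 0 0 0'
python3 -m pendant '0 0 -.2 0 0 0;0 0 -.4 0 0 0;0 0 -.4 0 0 0;0 0 -.4 0 0 0;0 0 -.4 0 0 0'
python3 - <<'E'
from h import *
s=get_state();print(s['time_s'],s['eef_pos'],s['tcp_rot'].round(3))
b=get_image('side')[165:235,235:295,::-1]
cv2.imwrite('pics/c6.png',cv2.resize(b,None,fx=6.667,fy=6.667,interpolation=3))
E
```

```text
time_s: 9.6
eef_pos: [0.5594, 0.127, 0.1372]
tcp_rot: [[-0.994, -0.105, -0.006], [-0.105, 0.994, -0.003], [0.006, -0.002, -1.0]]
wrist_force: [1.4, 0.7, -1.2]
gripper_width: 0.0153
grip_force: 44.7
time_s: 10.02
eef_pos: [0.5247, -0.0237, 0.1376]
tcp_rot: [[-0.994, -0.105, -0.004], [-0.105, 0.994, -0.001], [0.004, -0.0, -1.0]]
wrist_force: [0.6, -0.2, -1.5]
gripper_width: 0.0153
grip_force: 44.8
time_s: 10.43
eef_pos: [0.5274, -0.0187, 0.0601]
tcp_rot: [[-0.994, -0.11, 0.0], [-0.11, 0.994, 0.0], [-0.0, 0.0, -1.0]]
wrist_force: [-0.2, -0.3, -0.4]
gripper_width: 0.0152
grip_force: 44.7
10.4333 [ 0.52744846 -0.01868574  0.06011663] [[-0.994 -0.11   0.   ]
 [-0.11   0.994  0.   ]
 [-0.     0.    -1.   ]]
```

View pics/c6.png

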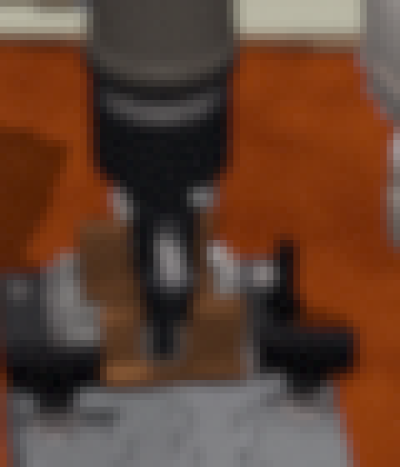

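```bash
python3 - <<'E'
from h import *
from fit import p
a=.110;e=np.array([np.cos(a),np.sin(a),0]);n=np.array([-np.sin(a),np.cos(a),0])
for nm,c,u in(('A',np.array([.5274,-.0187,.0411]),.0),('B',np.array([.516,.0806,.020]),0)):
  for off in(0,.006):
    q=c+e*off; print(nm,off,((proj('side',[q+s*.04*e-.017*n+[0,0,.008] for s in(-1,1)]+[q+s*.04*e-.008*n+[0,0,.05] for s in(-1,1)]+[q+[0,0,.019]])+.5-[235,165])*6.667-.5).round(0).tolist())
E
```

```text
A 0 [[88.0, 383.0], [233.0, 374.0], [85.0, 314.0], [232.0, 305.0], [158.0, 343.0]]
A 0.006 [[99.0, 383.0], [244.0, 373.0], [96.0, 313.0], [243.0, 304.0], [168.0, 343.0]]
B 0 [[75.0, 298.0], [211.0, 289.0], [73.0, 232.0], [210.0, 224.0], [140.0, 261.0]]
B 0.006 [[85.0, 297.0], [221.0, 289.0], [83.0, 231.0], [220.0, 223.0], [150.0, 261.0]]
```

The held mount spans x 105–245 while the finger is at 164. It is gripped about 5 mm too far along +x, so I shift by -5 mm and then lower it.

```bash
python3 -m pendant '-.025 -.002 -.06 0 0 0;-.025 -.002 -.06 0 0 0;-.025 -.002 -.06 0 0 0'
python3 -m pendant '0 0 -.02 0 0 0;0 0 -.035 0 0 0;0 0 -.047 0 0 0;0 0 -.047 0 0 0'
```

```text
time_s: 10.73
eef_pos: [0.5225, -0.0193, 0.0488]
tcp_rot: [[-0.994, -0.11, 0.002], [-0.11, 0.994, -0.0], [-0.002, -0.0, -1.0]]
wrist_force: [0.1, 0.2, -1.5]
gripper_width: 0.0152
grip_force: 44.8
time_s: 11.07
eef_pos: [0.5227, -0.0196, 0.04]
tcp_rot: [[-0.994, -0.11, 0.002], [-0.11, 0.994, -0.0], [-0.002, -0.001, -1.0]]
wrist_force: [-4.6, 0.4, 16.0]
gripper_width: 0.0154
grip_force: 47.3
```

```bash
python3 -m pendant '0 0 .01 0 0 0;0 0 .01 0 0 0;0 0 .01 0 0 0;0 0 .01 0 0 0;0 0 .01 0 0 0' .4
python3 -m pendant '0 0 .2 0 0 0;0 0 .4 0 0 0;0 0 .6 0 0 0;0 0 .6 0 0 0'
python3 -m pendant '-.087 1 0 0 0 0;-.087 1 0 0 0 0;-.087 1 0 0 0 0;-.087 1 0 0 0 0;-.087 1 0 0 0 0' 0
python3 - <<'E'
from h import *
from fit import p
from scipy.optimize import minimize
s=get_state();print(s['time_s'],s['eef_pos'])
a=get_image('top')[150:240,195:285,::-1];b=get_image('side')[165:235,235:295,::-1]
o=np.hstack([cv2.resize(a,(400,400),interpolation=3),cv2.resize(b,(343,400),interpolation=3)]);cv2.imwrite('pics/c7.png',o)
E
```

```text
time_s: 11.48
eef_pos: [0.5218, -0.0195, 0.0397]
tcp_rot: [[-0.994, -0.11, -0.0], [-0.11, 0.994, 0.0], [0.0, 0.0, -1.0]]
wrist_force: [-0.1, -0.6, 0.1]
gripper_width: 0.0513
grip_force: 0.0
time_s: 11.82
eef_pos: [0.5259, -0.0201, 0.1672]
tcp_rot: [[-0.994, -0.11, 0.013], [-0.11, 0.994, -0.002], [-0.013, -0.004, -1.0]]
wrist_force: [1.6, 0.3, -0.7]
gripper_width: 0.051
grip_force: 0.0
time_s: 12.23
eef_pos: [0.5037, 0.183, 0.1596]
tcp_rot: [[-0.994, -0.11, -0.0], [-0.11, 0.994, 0.001], [0.0, 0.001, -1.0]]
wrist_force: [0.7, -0.1, -0.4]
gripper_width: 0.0856
grip_force: 0.0
12.2333 [0.50373426 0.18302722 0.15959336]
```

View pics/c7.png

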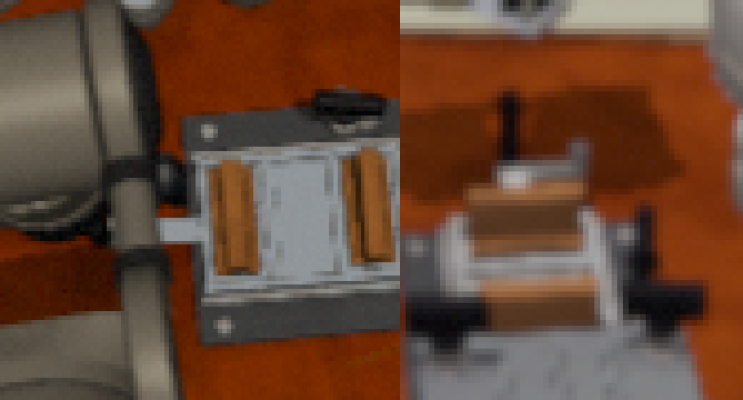

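Both mounts lie flat in the outer bays and the middle one is empty. Now I grip the post.

```bash
python3 -m pendant '.005 0 -.2 0 0 0;.005 0 -.4 0 0 0;.005 0 -.57 0 0 0;.005 0 -.57 0 0 0;.005 0 -.57 0 0 0'
python3 -m pendant '0 0 0 0 0 0;0 0 0 0 0 0;0 0 0 0 0 0;0 0 0 0 0 0;0 0 0 0 0 0' 1 50
python3 -m pendant '0 0 0 0 0 0;0 0 0 0 0 0;0 0 0 0 0 0'
```

```text
time_s: 12.75
eef_pos: [0.5045, 0.1798, 0.0448]
tcp_rot: [[-0.994, -0.109, -0.004], [-0.109, 0.994, -0.001], [0.004, -0.0, -1.0]]
wrist_force: [-0.0, 0.1, 0.2]
gripper_width: 0.0854
grip_force: 0.0
time_s: 13.17
eef_pos: [0.5061, 0.1806, 0.0471]
tcp_rot: [[-0.994, -0.11, 0.002], [-0.11, 0.994, 0.001], [-0.002, 0.0, -1.0]]
wrist_force: [0.9, 0.1, -0.3]
gripper_width: 0.0256
grip_force: 0.0
time_s: 13.42
eef_pos: [0.5059, 0.1805, 0.047]
tcp_rot: [[-0.994, -0.11, 0.002], [-0.11, 0.994, 0.0], [-0.002, 0.0, -1.0]]
wrist_force: [-1.1, -0.8, 5.5]
gripper_width: 0.0166
grip_force: 48.6
```

```bash
python3 -m pendant '.022 -.2 0 0 0 0;.044 -.4 0 0 0 0;.066 -.6 0 0 0 0;.077 -.7 0 0 0 0;.077 -.7 0 0 0 0'
python3 -m pendant '.011 -.1 0 0 0 0;.022 -.2 0 0 0 0;.028 -.25 0 0 0 0;.033 -.3 0 0 0 0;.033 -.3 0 0 0 0'
python3 -m pendant '.001 -.01 0 0 0 0;.003 -.03 0 0 0 0;.003 -.03 0 0 0 0;.003 -.03 0 0 0 0'
```

```text
time_s: 13.83
eef_pos: [0.5224, 0.0363, 0.0469]
tcp_rot: [[-0.994, -0.106, 0.003], [-0.106, 0.994, -0.002], [-0.003, -0.002, -1.0]]
wrist_force: [0.2, -1.8, 5.9]
gripper_width: 0.0168
grip_force: 50.0
time_s: 14.25
eef_pos: [0.529, -0.0212, 0.0469]
tcp_rot: [[-0.994, -0.108, 0.003], [-0.108, 0.994, -0.001], [-0.003, -0.001, -1.0]]
wrist_force: [2.1, -2.4, 6.8]
gripper_width: 0.0168
grip_force: 36.5
time_s: 14.58
eef_pos: [0.5291, -0.0226, 0.047]
tcp_rot: [[-0.994, -0.109, 0.003], [-0.109, 0.994, 0.003], [-0.003, 0.003, -1.0]]
wrist_force: [2.4, 14.9, 7.6]
gripper_width: 0.0166
grip_force: 49.4
```

The bed is home: it stopped within 1 mm of the fitted position with 15 N of resistance. Next I release it, go to the latch, turn the tool −90° and grip.

```bash
python3 -m pendant '-.001 .016 0 0 0 0;-.001 .016 0 0 0 0;-.001 .016 0 0 0 0;-.001 .016 0 0 0 0' .35
python3 -m pendant '0 0 .2 0 0 -.0;0 0 .4 0 0 -.02;0 0 .56 0 0 -.06;0 0 .56 0 0 -.1;0 0 .56 0 0 -.14'
python3 -m pendant '.34 .115 0 0 0 -.18;.34 .115 0 0 0 -.18;.34 .115 0 0 0 -.18;.34 .115 0 0 0 -.18;.34 .115 0 0 0 -.18'
python3 -m pendant '0 0 0 0 0 -.18;0 0 0 0 0 -.18;0 0 0 0 0 -.18;0 0 0 0 0 -.18;0 0 0 0 0 -.18'
python3 - <<'E'
from h import *
from fit import p,tw
s=get_state();print(s['time_s'],s['eef_pos'],s['joints'].round(2),tw(p,(70,68,91)))
a=get_image('top')[150:240,195:285,::-1];b=get_image('side')[165:235,235:295,::-1]
o=np.hstack([cv2.resize(a,(400,400),interpolation=3),cv2.resize(b,(343,400),interpolation=3)]);cv2.imwrite('pics/c8.png',o)
E
```

```text
time_s: 14.92
eef_pos: [0.5276, -0.0224, 0.0457]
tcp_rot: [[-0.994, -0.11, -0.001], [-0.11, 0.994, -0.0], [0.001, 0.0, -1.0]]
wrist_force: [0.3, -0.6, 0.2]
gripper_width: 0.0557
grip_force: 0.0
time_s: 15.33
eef_pos: [0.529, -0.0229, 0.1603]
tcp_rot: [[-0.945, 0.328, 0.005], [0.328, 0.945, -0.001], [-0.005, 0.001, -1.0]]
wrist_force: [-0.6, -0.7, -0.8]
gripper_width: 0.0556
grip_force: 0.0
time_s: 15.75
eef_pos: [0.5959, 0.0006, 0.1571]
tcp_rot: [[-0.622, 0.783, -0.001], [0.783, 0.622, -0.0], [0.001, -0.001, -1.0]]
wrist_force: [-0.2, -0.8, 0.5]
gripper_width: 0.0553
grip_force: 0.0
time_s: 16.17
eef_pos: [0.5956, 0.0003, 0.1575]
tcp_rot: [[-0.105, 0.995, -0.001], [0.995, 0.105, -0.0], [-0.0, -0.001, -1.0]]
wrist_force: [0.2, 0.5, -0.4]
gripper_width: 0.0551
grip_force: 0.0
16.1667 [5.95615278e-01 3.05951928e-04 1.57543103e-01] [-0.13  0.53  1.43 -0.    1.18 -0.23] [0.59602    0.00105666 0.091     ]
```

View pics/c8.png

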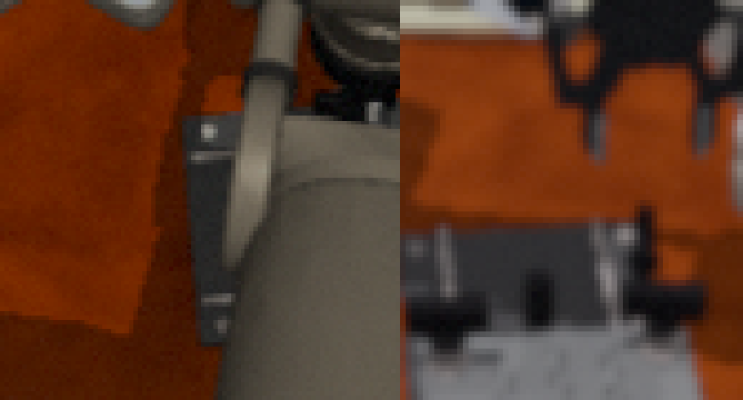

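The bed is home. The fingers, at side-crop x 595–705, straddle the latch bar at 648. I grip it and turn clockwise 90°.

```bash
python3 -m pendant '.002 .003 -.2 0 0 0;.002 .003 -.39 0 0 0;.002 .003 -.39 0 0 0;.002 .003 -.39 0 0 0'
python3 -m pendant '0 0 0 0 0 0;0 0 0 0 0 0;0 0 0 0 0 0;0 0 0 0 0 0;0 0 0 0 0 0' 1 50
python3 -m pendant '0 0 0 0 0 0;0 0 0 0 0 0'
python3 -m pendant '0 0 0 0 0 -.2;0 0 0 0 0 -.2;0 0 0 0 0 -.2;0 0 0 0 0 -.2;0 0 0 0 0 -.2'
python3 -m pendant '0 0 0 0 0 -.2;0 0 0 0 0 -.2;0 0 0 0 0 -.2;0 0 0 0 0 -.2;0 0 0 0 0 -.2'
```

```text
time_s: 16.6
eef_pos: [0.5949, 0.0013, 0.0785]
tcp_rot: [[-0.113, 0.994, -0.005], [0.994, 0.113, 0.001], [0.001, -0.005, -1.0]]
wrist_force: [-0.9, 0.2, -0.0]
gripper_width: 0.0555
grip_force: 0.0
time_s: 17.02
eef_pos: [0.5959, 0.001, 0.0822]
tcp_rot: [[-0.112, 0.994, 0.0], [0.994, 0.112, -0.001], [-0.001, 0.0, -1.0]]
wrist_force: [-6.2, -1.2, 7.5]
gripper_width: 0.013
grip_force: 49.1
time_s: 17.18
eef_pos: [0.5959, 0.001, 0.0821]
tcp_rot: [[-0.112, 0.994, 0.0], [0.994, 0.112, -0.001], [-0.001, 0.0, -1.0]]
wrist_force: [-6.8, -1.4, 7.4]
gripper_width: 0.013
grip_force: 49.1
time_s: 17.6
eef_pos: [0.5957, 0.001, 0.0821]
tcp_rot: [[0.496, 0.868, 0.0], [0.868, -0.496, -0.001], [-0.001, 0.0, -1.0]]
wrist_force: [-6.3, -1.0, 8.9]
gripper_width: 0.0131
grip_force: 49.0
time_s: 18.02
eef_pos: [0.5957, 0.0011, 0.0822]
tcp_rot: [[0.91, 0.414, -0.0], [0.414, -0.91, -0.001], [-0.0, 0.001, -1.0]]
wrist_force: [-7.5, 0.0, 8.0]
gripper_width: 0.0127
grip_force: 49.0
```

```bash
python3 -m pendant '0 0 0 0 0 -.11;0 0 0 0 0 -.11;0 0 0 0 0 -.11;0 0 0 0 0 -.11;0 0 0 0 0 -.11'
python3 - <<'E'
from h import *
s=get_state();print(s['time_s'],s['moment'],s['eef_pos'],s['joints'].round(2))
E
python3 -m pendant '0 0 0 0 0 .01;0 0 0 0 0 .01;0 0 0 0 0 .01;0 0 0 0 0 .01;0 0 0 0 0 .01' .35
python3 -m pendant '0 0 .2 0 0 .01;0 0 .4 0 0 .01;0 0 .5 0 0 .01;0 0 .5 0 0 .01;0 0 .5 0 0 .01'
```

```text
time_s: 18.43
eef_pos: [0.5957, 0.0012, 0.0822]
tcp_rot: [[0.996, 0.089, -0.0], [0.089, -0.996, -0.001], [-0.0, 0.001, -1.0]]
wrist_force: [-6.4, -1.2, 8.3]
gripper_width: 0.013
grip_force: 51.1
18.4333 [-0.12408247  1.06185432  0.89574654] [0.59570784 0.00123368 0.08217571] [-0.13  0.62  1.51 -0.    1.01  1.36]
time_s: 18.85
eef_pos: [0.5965, 0.0013, 0.0803]
tcp_rot: [[0.993, 0.118, 0.001], [0.118, -0.993, -0.0], [0.001, 0.0, -1.0]]
wrist_force: [0.1, -0.9, -0.5]
gripper_width: 0.0554
grip_force: 0.0
time_s: 19.27
eef_pos: [0.5969, 0.0013, 0.1813]
tcp_rot: [[0.989, 0.149, 0.003], [0.149, -0.989, -0.0], [0.003, 0.001, -1.0]]
wrist_force: [-0.1, 1.0, -0.0]
gripper_width: 0.0557
grip_force: 0.0
```

The latch is against its closed stop (moment 0.9 N m). Round one starts with screw bl.

```bash
python3 -m pendant '.026 -.541 0 0 0 -.012;.026 -.541 0 0 0 -.012;.026 -.541 0 0 0 -.012;.026 -.541 0 0 0 -.012;.026 -.541 0 0 0 -.012' >/dev/null
python3 -m pendant '0 0 -.15 0 0 0;0 0 -.295 0 0 0;0 0 -.295 0 0 0;0 0 -.295 0 0 0'
python3 -m pendant '0 0 0 0 0 0;0 0 0 0 0 0;0 0 0 0 0 0;0 0 0 0 0 0;0 0 0 0 0 0' 1 50
python3 -m pendant '0 0 0 0 0 0;0 0 0 0 0 0'
python3 -m pendant '0 0 0 0 0 -.2;0 0 0 0 0 -.2;0 0 0 0 0 -.2;0 0 0 0 0 -.2;0 0 0 0 0 -.2'
```

```text
time_s: 20.02
eef_pos: [0.6002, -0.1053, 0.1192]
tcp_rot: [[0.994, 0.113, -0.005], [0.113, -0.994, 0.002], [-0.005, -0.002, -1.0]]
wrist_force: [-0.5, 1.1, 1.1]
gripper_width: 0.0555
grip_force: 0.0
time_s: 20.43
eef_pos: [0.6024, -0.1068, 0.1227]
tcp_rot: [[0.994, 0.112, 0.003], [0.112, -0.994, -0.0], [0.003, 0.001, -1.0]]
wrist_force: [1.2, 2.3, 6.9]
gripper_width: 0.0131
grip_force: 50.7
time_s: 20.6
eef_pos: [0.6024, -0.1068, 0.1227]
tcp_rot: [[0.994, 0.112, 0.003], [0.112, -0.994, -0.0], [0.003, 0.001, -1.0]]
wrist_force: [0.3, 1.5, 6.1]
gripper_width: 0.0128
grip_force: 50.7
time_s: 21.02
eef_pos: [0.6022, -0.1069, 0.1227]
tcp_rot: [[0.868, -0.496, 0.003], [-0.496, -0.868, -0.001], [0.003, -0.001, -1.0]]
wrist_force: [-0.0, 0.8, 7.7]
gripper_width: 0.013
grip_force: 48.8
```

```bash
python3 -m pendant '0 0 0 0 0 -.135;0 0 0 0 0 -.135;0 0 0 0 0 -.135;0 0 0 0 0 -.135;0 0 0 0 0 -.135' | sed -n 3p
python3 -m pendant '0 0 0 0 0 0;0 0 0 0 0 0;0 0 0 0 0 0;0 0 0 0 0 0' .35 | sed -n 5p
python3 -m pendant '0 0 .2 0 0 0;0 0 .295 0 0 .04;0 0 .295 0 0 .08;0 0 .295 0 0 .1;0 0 .295 0 0 .1' | sed -n 2p
python3 -m pendant '-.569 -.668 0 0 0 .18;-.569 -.668 0 0 0 .18;-.569 -.668 0 0 0 .18;-.569 -.668 0 0 0 .18;-.569 -.668 0 0 0 .18' >/dev/null
python3 -m pendant '0 0 0 0 0 .055;0 0 0 0 0 .055;0 0 0 0 0 .055'
python3 -m pendant '0 0 -.15 0 0 0;0 0 -.295 0 0 0;0 0 -.295 0 0 0;0 0 -.295 0 0 0' | sed -n 2,3p
python3 -m pendant '0 0 0 0 0 0;0 0 0 0 0 0;0 0 0 0 0 0;0 0 0 0 0 0;0 0 0 0 0 0' 1 50 >/dev/null
python3 -m pendant '0 0 0 0 0 0;0 0 0 0 0 0'
```

```text
tcp_rot: [[0.59, -0.807, 0.002], [-0.807, -0.59, -0.001], [0.002, -0.002, -1.0]]
gripper_width: 0.0556
eef_pos: [0.6015, -0.107, 0.1802]
time_s: 22.85
eef_pos: [0.4872, -0.241, 0.1796]
tcp_rot: [[0.994, 0.113, -0.001], [0.113, -0.994, 0.0], [-0.001, -0.0, -1.0]]
wrist_force: [-0.0, 0.5, -0.0]
gripper_width: 0.0558
grip_force: 0.0
eef_pos: [0.487, -0.2397, 0.1199]
tcp_rot: [[0.994, 0.113, -0.003], [0.113, -0.994, 0.002], [-0.003, -0.002, -1.0]]
time_s: 23.77
eef_pos: [0.4885, -0.2406, 0.1225]
tcp_rot: [[0.993, 0.115, 0.003], [0.115, -0.993, -0.001], [0.002, 0.002, -1.0]]
wrist_force: [-0.6, 2.0, 5.9]
gripper_width: 0.0131
grip_force: 50.7
```

```bash
python3 -m pendant '0 0 0 0 0 -.2;0 0 0 0 0 -.2;0 0 0 0 0 -.2;0 0 0 0 0 -.2;0 0 0 0 0 -.2' | sed -n 6,7p
python3 -m pendant '0 0 0 0 0 -.135;0 0 0 0 0 -.135;0 0 0 0 0 -.135;0 0 0 0 0 -.135;0 0 0 0 0 -.135'
python3 -m pendant '0 0 0 0 0 0;0 0 0 0 0 0;0 0 0 0 0 0;0 0 0 0 0 0' .35 | sed -n 5p
python3 -m pendant '0 0 .2 0 0 0;0 0 .295 0 0 .04;0 0 .295 0 0 .08;0 0 .295 0 0 .1;0 0 .295 0 0 .1' | sed -n 2p
python3 -m pendant '-.067 .597 0 0 0 .18;-.067 .597 0 0 0 .18;-.067 .597 0 0 0 .18;-.067 .597 0 0 0 .18;-.067 .597 0 0 0 .18' >/dev/null
python3 -m pendant '0 0 0 0 0 .055;0 0 0 0 0 .055;0 0 0 0 0 .055' | sed -n 2,3p
python3 -m pendant '0 0 -.15 0 0 0;0 0 -.295 0 0 0;0 0 -.295 0 0 0;0 0 -.295 0 0 0' | sed -n 2,3p
python3 -m pendant '0 0 0 0 0 0;0 0 0 0 0 0;0 0 0 0 0 0;0 0 0 0 0 0;0 0 0 0 0 0' 1 50 >/dev/null
python3 -m pendant '0 0 0 0 0 0;0 0 0 0 0 0'
```

```text
grip_force: 49.2
time_s: 24.6
eef_pos: [0.4884, -0.2404, 0.1225]
tcp_rot: [[0.592, -0.806, 0.002], [-0.806, -0.592, -0.001], [0.002, -0.001, -1.0]]
wrist_force: [-1.1, 2.5, 5.9]
gripper_width: 0.0129
grip_force: 49.3
gripper_width: 0.0555
eef_pos: [0.4877, -0.2406, 0.1803]
eef_pos: [0.4741, -0.1209, 0.1797]
tcp_rot: [[0.993, 0.118, -0.001], [0.118, -0.993, 0.0], [-0.001, -0.0, -1.0]]
eef_pos: [0.4734, -0.1208, 0.1201]
tcp_rot: [[0.993, 0.116, -0.003], [0.116, -0.993, 0.001], [-0.003, -0.002, -1.0]]
time_s: 26.93
eef_pos: [0.4751, -0.1213, 0.1224]
tcp_rot: [[0.993, 0.118, 0.003], [0.118, -0.993, -0.001], [0.003, 0.001, -1.0]]
wrist_force: [-0.7, 0.6, 6.9]
gripper_width: 0.0134
grip_force: 50.5
```

```bash
python3 - <<'E'
from h import *
b=get_image('side')[190:290,225:315,::-1]
cv2.imwrite('pics/c9.png',cv2.resize(b,None,fx=5.5,fy=5.5,interpolation=3))
E
```

```text
(no output)
```

View pics/c9.png

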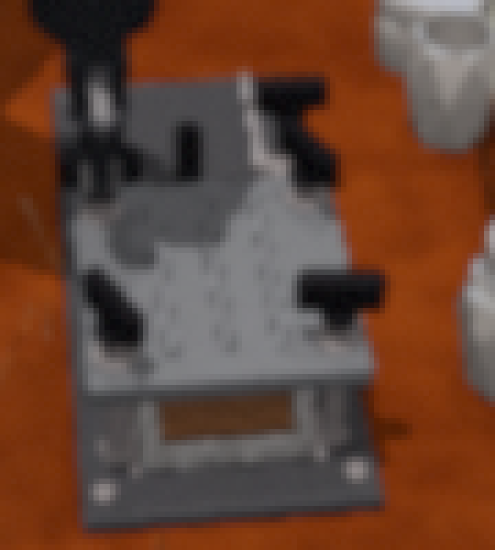

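Screws fr at (112,310) and bl at (305,150) are turned about 60°, br at (340,295) is slack, and the latch bar at (290,95) lies crosswise, closed. Next come fl and br.

```bash
python3 -m pendant '0 0 0 0 0 -.2;0 0 0 0 0 -.2;0 0 0 0 0 -.2;0 0 0 0 0 -.2;0 0 0 0 0 -.2' | sed -n 6,7p
python3 -m pendant '0 0 0 0 0 -.135;0 0 0 0 0 -.135;0 0 0 0 0 -.135;0 0 0 0 0 -.135;0 0 0 0 0 -.135'
python3 -m pendant '0 0 0 0 0 0;0 0 0 0 0 0;0 0 0 0 0 0;0 0 0 0 0 0' .35 | sed -n 5p
python3 -m pendant '0 0 .2 0 0 0;0 0 .295 0 0 .04;0 0 .295 0 0 .08;0 0 .295 0 0 .1;0 0 .295 0 0 .1' | sed -n 2p
python3 -m pendant '.703 -.525 0 0 0 .18;.703 -.525 0 0 0 .18;.703 -.525 0 0 0 .18;.703 -.525 0 0 0 .18;.703 -.525 0 0 0 .18' >/dev/null
python3 -m pendant '0 0 0 0 0 .055;0 0 0 0 0 .055;0 0 0 0 0 .055' | sed -n 2,3p
python3 -m pendant '0 0 -.15 0 0 0;0 0 -.295 0 0 0;0 0 -.295 0 0 0;0 0 -.295 0 0 0' | sed -n 2,3p
python3 -m pendant '0 0 0 0 0 0;0 0 0 0 0 0;0 0 0 0 0 0;0 0 0 0 0 0;0 0 0 0 0 0' 1 50 >/dev/null
python3 -m pendant '0 0 0 0 0 0;0 0 0 0 0 0'
```

```text
grip_force: 49.5
time_s: 27.82
eef_pos: [0.4749, -0.1214, 0.1223]
tcp_rot: [[0.595, -0.804, 0.002], [-0.804, -0.595, -0.001], [0.002, -0.001, -1.0]]
wrist_force: [-1.0, 1.0, 6.3]
gripper_width: 0.0132
grip_force: 49.5
gripper_width: 0.0555
eef_pos: [0.4744, -0.1211, 0.1803]
eef_pos: [0.6147, -0.2262, 0.1787]
tcp_rot: [[0.993, 0.121, -0.002], [0.121, -0.993, 0.001], [-0.002, -0.001, -1.0]]
eef_pos: [0.6139, -0.2255, 0.1196]
tcp_rot: [[0.993, 0.12, -0.004], [0.12, -0.993, 0.002], [-0.003, -0.002, -1.0]]
time_s: 30.15
eef_pos: [0.6154, -0.226, 0.123]
tcp_rot: [[0.993, 0.122, 0.002], [0.122, -0.993, -0.001], [0.002, 0.001, -1.0]]
wrist_force: [-1.8, 2.1, 5.8]
gripper_width: 0.0132
grip_force: 50.1
```

```bash
python3 -m pendant '0 0 0 0 0 -.2;0 0 0 0 0 -.2;0 0 0 0 0 -.2;0 0 0 0 0 -.2;0 0 0 0 0 -.2' | sed -n 6,7p
python3 -m pendant '0 0 0 0 0 -.135;0 0 0 0 0 -.135;0 0 0 0 0 -.135;0 0 0 0 0 -.135;0 0 0 0 0 -.135'
python3 -m pendant '0 0 0 0 0 0;0 0 0 0 0 0;0 0 0 0 0 0;0 0 0 0 0 0' .35 | sed -n 5p
python3 -m pendant '0 0 .2 0 0 0;0 0 .295 0 0 .04;0 0 .295 0 0 .08;0 0 .295 0 0 .1;0 0 .295 0 0 .1' | sed -n 2p
python3 -m pendant '0 0 0 0 0 .2;0 0 0 0 0 .2;0 0 0 0 0 .2;0 0 0 0 0 .2;0 0 0 0 0 .2' >/dev/null
python3 -m pendant '0 0 0 0 0 .2;0 0 0 0 0 .2;0 0 0 0 0 .2;0 0 0 0 0 .2;0 0 0 0 0 .2' >/dev/null
python3 -m pendant '0 0 0 0 0 .2;0 0 0 0 0 .2;0 0 0 0 0 .2;0 0 0 0 0 .2;0 0 0 0 0 .2' >/dev/null
python3 -m pendant '0 0 0 0 0 .2;0 0 0 0 0 .2;0 0 0 0 0 .2;0 0 0 0 0 .2;0 0 0 0 0 .2' >/dev/null
python3 -m pendant '0 0 0 0 0 .1;0 0 0 0 0 .1;0 0 0 0 0 .1;0 0 0 0 0 .1;0 0 0 0 0 .1' 
python3 - <<'E'
from h import *
b=get_image('side')[190:290,225:315,::-1];print(get_state()['joints'].round(2))
cv2.imwrite('pics/c10.png',cv2.resize(b,None,fx=5.5,fy=5.5,interpolation=3))
E
```

```text
grip_force: 49.3
time_s: 30.98
eef_pos: [0.6157, -0.2261, 0.1229]
tcp_rot: [[0.598, -0.802, 0.003], [-0.802, -0.598, -0.001], [0.002, -0.002, -1.0]]
wrist_force: [-0.6, 1.7, 5.6]
gripper_width: 0.0125
grip_force: 49.4
gripper_width: 0.0553
eef_pos: [0.6149, -0.2262, 0.1803]
time_s: 33.82
eef_pos: [0.6147, -0.2261, 0.1795]
tcp_rot: [[-0.586, 0.81, -0.001], [0.81, 0.586, 0.0], [0.001, -0.0, -1.0]]
wrist_force: [-0.2, 0.0, -0.5]
gripper_width: 0.0556
grip_force: 0.0
[-0.47  0.62  1.2   0.    1.32 -1.1 ]
```

View pics/c10.png

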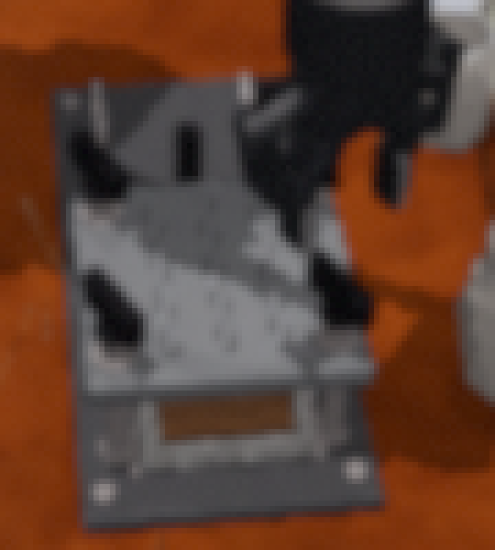

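All four screws stand at about half: fl (100,165), fr (112,310), br (340,290), with bl behind the gripper. Round two starts with br.

```bash
python3 -m pendant '.002 0 -.15 0 0 0;.002 0 -.29 0 0 0;.002 0 -.29 0 0 0;.002 0 -.29 0 0 0' | sed -n 2,3p
python3 -m pendant '0 0 0 0 0 0;0 0 0 0 0 0;0 0 0 0 0 0;0 0 0 0 0 0;0 0 0 0 0 0' 1 50 >/dev/null
python3 -m pendant '0 0 0 0 0 0;0 0 0 0 0 0' | sed -n 2,6p
python3 -m pendant '0 0 0 0 0 -.2;0 0 0 0 0 -.2;0 0 0 0 0 -.2;0 0 0 0 0 -.2;0 0 0 0 0 -.2' | sed -n 6,7p
python3 -m pendant '0 0 0 0 0 -.14;0 0 0 0 0 -.14;0 0 0 0 0 -.14;0 0 0 0 0 -.14;0 0 0 0 0 -.14'
python3 -c "
from h import *
print(get_state()['moment'])"
python3 -m pendant '0 0 0 0 0 .01;0 0 0 0 0 .01;0 0 0 0 0 .01;0 0 0 0 0 .01' .35 | sed -n 5p
python3 -m pendant '0 0 .2 0 0 0;0 0 .29 0 0 .04;0 0 .29 0 0 .08;0 0 .29 0 0 .1;0 0 .29 0 0 .1' | sed -n 2p
python3 -m pendant '-.703 .525 0 0 0 .18;-.703 .525 0 0 0 .18;-.703 .525 0 0 0 .18;-.703 .525 0 0 0 .18;-.703 .525 0 0 0 .18' >/dev/null
python3 -m pendant '0 0 0 0 0 .052;0 0 0 0 0 .052;0 0 0 0 0 .052;0 0 0 0 0 .052' | sed -n 2,3p
```

```text
eef_pos: [0.6144, -0.2257, 0.1207]
tcp_rot: [[-0.588, 0.809, -0.003], [0.809, 0.588, 0.002], [0.003, -0.002, -1.0]]
eef_pos: [0.616, -0.2264, 0.1238]
tcp_rot: [[-0.59, 0.808, 0.003], [0.808, 0.59, -0.001], [-0.003, 0.001, -1.0]]
wrist_force: [-1.6, 0.8, 7.1]
gripper_width: 0.0129
grip_force: 50.1
grip_force: 50.3
time_s: 35.62
eef_pos: [0.6155, -0.2265, 0.1238]
tcp_rot: [[0.423, 0.906, 0.002], [0.906, -0.423, -0.002], [-0.001, 0.002, -1.0]]
wrist_force: [-2.4, -0.1, 6.6]
gripper_width: 0.0131
grip_force: 51.0
[0.00428957 0.52020065 0.60441729]
gripper_width: 0.0552
eef_pos: [0.6153, -0.2261, 0.1804]
eef_pos: [0.4746, -0.121, 0.1798]
tcp_rot: [[-0.595, 0.804, -0.0], [0.804, 0.595, 0.0], [0.0, 0.0, -1.0]]
```

```bash
python3 -m pendant '0 0 -.15 0 0 0;0 0 -.29 0 0 0;0 0 -.29 0 0 0;0 0 -.29 0 0 0' | sed -n 2,3p
python3 -m pendant '0 0 0 0 0 0;0 0 0 0 0 0;0 0 0 0 0 0;0 0 0 0 0 0;0 0 0 0 0 0' 1 50 >/dev/null
python3 -m pendant '0 0 0 0 0 0;0 0 0 0 0 0' | sed -n 2,6p
python3 -m pendant '0 0 0 0 0 -.2;0 0 0 0 0 -.2;0 0 0 0 0 -.2;0 0 0 0 0 -.2;0 0 0 0 0 -.2' | sed -n 6,7p
python3 -m pendant '0 0 0 0 0 -.143;0 0 0 0 0 -.143;0 0 0 0 0 -.143;0 0 0 0 0 -.143;0 0 0 0 0 -.143'
python3 -c "
from h import *
print(get_state()['moment'])"
python3 -m pendant '0 0 0 0 0 .01;0 0 0 0 0 .01;0 0 0 0 0 .01;0 0 0 0 0 .01' .35 | sed -n 5p
python3 -m pendant '0 0 .2 0 0 0;0 0 .29 0 0 .04;0 0 .29 0 0 .08;0 0 .29 0 0 .1;0 0 .29 0 0 .1' | sed -n 2p
python3 -m pendant '.636 .0715 0 0 0 .18;.636 .0715 0 0 0 .18;.636 .0715 0 0 0 .18;.636 .0715 0 0 0 .18;.636 .0715 0 0 0 .18' >/dev/null
python3 -m pendant '0 0 0 0 0 .052;0 0 0 0 0 .052;0 0 0 0 0 .052;0 0 0 0 0 .052' | sed -n 2,3p
python3 - <<'E'
from h import *
b=get_image('side')[190:290,225:315,::-1]
cv2.imwrite('pics/c11.png',cv2.resize(b,None,fx=5.5,fy=5.5,interpolation=3))
E
```

```text
eef_pos: [0.474, -0.1209, 0.1211]
tcp_rot: [[-0.596, 0.803, -0.003], [0.803, 0.596, 0.001], [0.003, -0.002, -1.0]]
eef_pos: [0.4751, -0.1216, 0.1233]
tcp_rot: [[-0.597, 0.802, 0.002], [0.802, 0.597, -0.001], [-0.002, 0.001, -1.0]]
wrist_force: [-2.0, -0.3, 5.6]
gripper_width: 0.0131
grip_force: 49.7
grip_force: 49.7
time_s: 38.87
eef_pos: [0.4748, -0.1217, 0.1234]
tcp_rot: [[0.422, 0.906, 0.001], [0.906, -0.422, -0.002], [-0.001, 0.002, -1.0]]
wrist_force: [-3.1, -0.6, 6.7]
gripper_width: 0.0129
grip_force: 50.4
[-0.2444333   0.56830033  0.80786073]
gripper_width: 0.0553
eef_pos: [0.4748, -0.1211, 0.1804]
eef_pos: [0.6017, -0.1067, 0.1796]
tcp_rot: [[-0.595, 0.804, -0.001], [0.804, 0.595, 0.0], [0.001, -0.0, -1.0]]
```

View pics/c11.png

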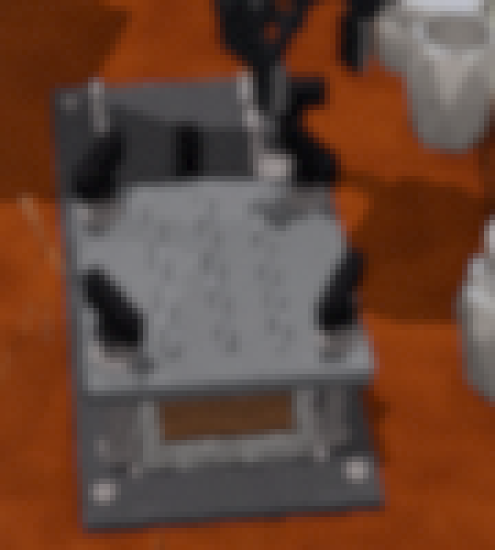

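Screws fl (100,165) and br (340,290) are now at 120°, while fr and bl are still at half. Next are bl and then fr.

```bash
python3 -m pendant '0 0 -.15 0 0 0;0 0 -.29 0 0 0;0 0 -.29 0 0 0;0 0 -.29 0 0 0' | sed -n 2,3p
python3 -m pendant '0 0 0 0 0 0;0 0 0 0 0 0;0 0 0 0 0 0;0 0 0 0 0 0;0 0 0 0 0 0' 1 50 >/dev/null
python3 -m pendant '0 0 0 0 0 0;0 0 0 0 0 0' | sed -n 2,6p
python3 -m pendant '0 0 0 0 0 -.2;0 0 0 0 0 -.2;0 0 0 0 0 -.2;0 0 0 0 0 -.2;0 0 0 0 0 -.2' | sed -n 6,7p
python3 -m pendant '0 0 0 0 0 -.143;0 0 0 0 0 -.143;0 0 0 0 0 -.143;0 0 0 0 0 -.143;0 0 0 0 0 -.143'
python3 -c "
from h import *
print(get_state()['moment'])"
python3 -m pendant '0 0 0 0 0 .01;0 0 0 0 0 .01;0 0 0 0 0 .01;0 0 0 0 0 .01' .35 | sed -n 5p
python3 -m pendant '0 0 .2 0 0 0;0 0 .29 0 0 .04;0 0 .29 0 0 .08;0 0 .29 0 0 .1;0 0 .29 0 0 .1' | sed -n 2p
python3 -m pendant '-.569 -.668 0 0 0 .18;-.569 -.668 0 0 0 .18;-.569 -.668 0 0 0 .18;-.569 -.668 0 0 0 .18;-.569 -.668 0 0 0 .18' >/dev/null
python3 -m pendant '0 0 0 0 0 .052;0 0 0 0 0 .052;0 0 0 0 0 .052;0 0 0 0 0 .052' | sed -n 2,3p
python3 -m pendant '0 0 -.15 0 0 0;0 0 -.29 0 0 0;0 0 -.29 0 0 0;0 0 -.29 0 0 0' | sed -n 2,3p
python3 -m pendant '0 0 0 0 0 0;0 0 0 0 0 0;0 0 0 0 0 0;0 0 0 0 0 0;0 0 0 0 0 0' 1 50 >/dev/null
python3 -m pendant '0 0 0 0 0 0;0 0 0 0 0 0' | sed -n 2,6p
```

```text
eef_pos: [0.601, -0.1065, 0.121]
tcp_rot: [[-0.596, 0.803, -0.003], [0.803, 0.596, 0.001], [0.003, -0.002, -1.0]]
eef_pos: [0.6024, -0.1072, 0.1237]
tcp_rot: [[-0.597, 0.802, 0.002], [0.802, 0.597, -0.001], [-0.002, 0.001, -1.0]]
wrist_force: [-2.1, -0.8, 5.7]
gripper_width: 0.0128
grip_force: 49.7
grip_force: 49.7
time_s: 42.17
eef_pos: [0.6019, -0.1073, 0.1237]
tcp_rot: [[0.423, 0.906, 0.001], [0.906, -0.423, -0.002], [-0.001, 0.002, -1.0]]
wrist_force: [-3.8, -0.3, 7.1]
gripper_width: 0.0128
grip_force: 50.4
[-0.24251964  0.71365332  0.85152961]
gripper_width: 0.0551
eef_pos: [0.602, -0.1068, 0.1804]
eef_pos: [0.488, -0.2404, 0.1797]
tcp_rot: [[-0.595, 0.804, -0.0], [0.804, 0.595, 0.0], [0.0, 0.0, -1.0]]
eef_pos: [0.4875, -0.2396, 0.1211]
tcp_rot: [[-0.597, 0.802, -0.003], [0.802, 0.597, 0.002], [0.003, -0.001, -1.0]]
eef_pos: [0.4887, -0.2408, 0.1235]
tcp_rot: [[-0.597, 0.802, 0.002], [0.802, 0.597, -0.002], [-0.003, 0.001, -1.0]]
wrist_force: [-0.8, 0.8, 6.0]
gripper_width: 0.0133
grip_force: 50.1
```

```bash
python3 -m pendant '0 0 0 0 0 -.2;0 0 0 0 0 -.2;0 0 0 0 0 -.2;0 0 0 0 0 -.2;0 0 0 0 0 -.2' | sed -n 6,7p
python3 -m pendant '0 0 0 0 0 -.143;0 0 0 0 0 -.143;0 0 0 0 0 -.143;0 0 0 0 0 -.143;0 0 0 0 0 -.143'
python3 -c "
from h import *
print(get_state()['moment'])"
python3 -m pendant '0 0 0 0 0 .01;0 0 0 0 0 .01;0 0 0 0 0 .01;0 0 0 0 0 .01' .35 | sed -n 5p
python3 -m pendant '0 0 .2 0 0 0;0 0 .4 0 0 0;0 0 .6 0 0 0;0 0 .6 0 0 0;0 0 .6 0 0 0' | sed -n 2p
python3 -m pendant '-.3 -.9 0 0 0 0;-.3 -.9 0 0 0 0;-.3 -.9 0 0 0 0;-.3 -.9 0 0 0 0;-.3 -.9 0 0 0 0' | sed -n 2p
python3 - <<'E'
from h import *
a=get_image('top')[150:240,205:365,::-1];b=get_image('side')[190:290,225:315,::-1]
o=np.zeros((500,790,3),np.uint8);o[:250,:440]=cv2.resize(a,(440,250),interpolation=3);o[:389,440:]=cv2.resize(b,(350,389),interpolation=3);cv2.imwrite('pics/c12.png',o)
E
```

```text
grip_force: 50.2
time_s: 45.42
eef_pos: [0.4884, -0.2409, 0.1234]
tcp_rot: [[0.422, 0.906, 0.001], [0.906, -0.422, -0.002], [-0.001, 0.002, -1.0]]
wrist_force: [-1.7, 0.5, 7.2]
gripper_width: 0.0132
grip_force: 50.9
[0.03388292 0.44832072 0.82711594]
gripper_width: 0.0555
eef_pos: [0.4891, -0.241, 0.2445]
eef_pos: [0.4257, -0.4236, 0.2398]
```

View pics/c12.png

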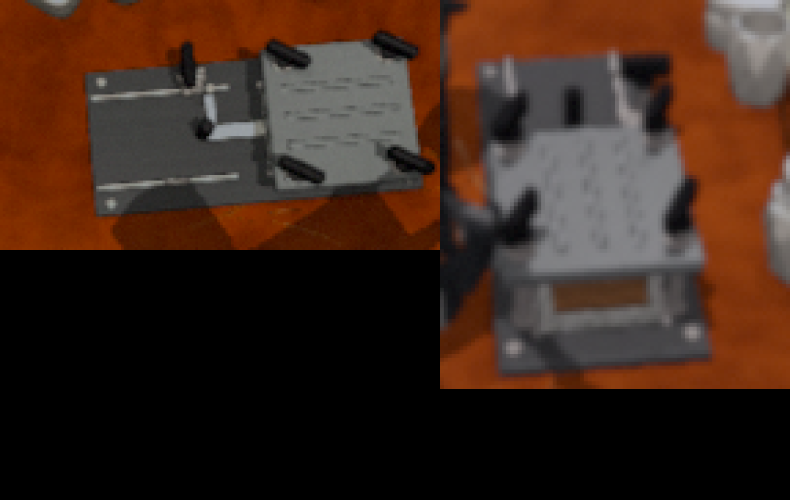

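All four bars stand at 120° (top-crop (287,53), (395,45), (300,168), (408,160)), the latch bar at (188,62) is crosswise, and the bed is home. I hand the job in.

```bash
python3 -c "
from bench import *
print(close_job())"
```

```text
the job is handed in; nothing more can be done
None
```

The job is handed in (the judge returned no verdict): both mounts are in bays, the bed is home and latched, all four screws were tightened diagonally in two rounds to the stop, and the arm is clear.

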